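Slide the culture dishes into the empty stage pockets

ROBOT

A 6-joint arm with a two-finger parallel gripper is mounted at the origin on the work surface. World frame = base frame: x ahead of the robot, y to its left, z up, the work surface at z = 0. Lengths are in m, angles in rad, forces in N, time in s.
With the tool pointing down it reaches from about 0.35 to 0.85 m from the base axis. Payload 8.1 kg.
Tool frame: the origin (TCP) lies at the very end of the fingers, on their centre line; the grasp point (between the pads) lies 19 mm behind it; z points along the fingers, y is the line along which they close (so a half turn about z gives the same grasp; the last joint's range is limited). The gripper opens to 93 mm and grips with 3 to 60 N. Pads are 15 mm wide; open, the fingers measure 128 mm over their backs; the gripper's body (75 mm by 188 mm) begins 65 mm behind the grasp point.
Start: joints at [1.129, 0.13, 1.488, -0, 1.523, -0.085], TCP at [0.21, 0.562, 0.195] pointing down, gripper open.
Joint ranges: [-2.96, 2.96], [-0.89, 2.26], [0.02, 2.5], [-1.34, 4.48], [0, 2.73], [-2.66, 2.66]. Speed limits (rad/s): [2.39, 2.39, 2.79, 3.14, 3.14, 3.14].

INTERFACE

Orientations are given as a rotation vector (axis times angle).
In Python, from plant import robot, imaging gives the robot as it stands.
- The arm moves only by the tool jog_arm, never from a script. Its argument "rows" is a list of rows, each a list of 2 entries, a list of its own where there are three numbers: the shift along the tool's x, y, z each as a share of 0.2 m, from -1 to 1, then the turn, a rotation vector about the tool's x, y, z each as a share of pi/2 rad, from -1 to 1. A call has 1 to 5 rows; each row is the pose to reach, as a shift and turn from the pose commanded when the call began, along the tool's axes at that moment; what a row does not reach only later rows make up. A row lasts 1/10 s, in which the tool goes at most 50 mm and 8.59 degrees, less where a joint would pass 70% of its speed; a pose out of reach is approached as far as the arm can. A call with a number of a shift or a turn outside -1 to 1 is refused whole. A call with a gripper value outside its range is refused whole. "hand" is the closure, from -1 (fully open) to 1 (shut), set as the call begins (left out, the last holds). The fingers move at their own pace and stop on an object; "squeeze" is the grip in N (left out, the last holds). Time passes only in rows, so rows that repeat a pose let the fingers close. It gives the time, the measured TCP pose, the force, the opening and the grip force at its end, in the units of the state.
- robot.read_state(): the state, without advancing time (a new reading comes with each control period).
- imaging.read_camera(name): name is "scene" or "top"; returns a dict with "frame" (400x640x3 uint8, red, green, blue), "vertical_fov" (degrees; the focal length in pixels is half the picture's height over the tangent of half this angle, whatever the lens; pixels are square), "cx", "cy" (the principal point, pixels), "k1" (the pictures are not rectified: a ray, as slopes to the right and down, at radius r is drawn at 1 + k1 r^2 times it, then the intrinsics apply), "R" (3x3) and "t" (3): a world point X has camera coordinates R X + t. Camera axes: x right, y down, z forward; pixel columns grow to the right and rows downward; lengths in m; the calibration is good to about 2 mm. A picture is of the moment at which its call begins. There is no depth.
- robot.close_job(): hands the job in; it is judged then, once.
The state is a dict: "t": time; "q": joint angles; "dq": joint speeds; "joint_torque": joint torques, N m; "tool_pos": TCP position; "orientation": TCP orientation; "force": force on the tool from outside, world axes, zero at the start; "wrist_torque": the same for the moment, N m; "opening": finger opening in m; "gripper_force": force on a finger pad.
Only numpy, scipy, OpenCV 4.12 (cv2) and the standard library are available. Lean on these libraries where they do the work, as an engineer would, in place of code of your own. Each camera call takes 0.05 s, during which the arm holds its last target. There are 200 camera calls.

TASK

Load the two orange-lidded culture dishes on the dark deck into its two empty pockets (the ones with a green floor), one after the other and one dish per pocket: push each dish across the deck, without lifting or tipping it up, until it drops in and lies flat on the pocket floor. Either dish may go in either pocket. Leave the blue-lidded dish in its pocket and do not disturb the bottle, the mouse and the tube rack on the bench.

Things in the scene. Friction and masses are not known exactly. Their poses are not given: they have to be found in the camera images.
- deck: dark plate on rails, fixed; 250 (x) by 350 mm (y), upper face 50 mm above the bench, no rim. Origin: centre of its underside, on the bench; +x points from the parking half (orange dishes) to the pocket half. Three round pockets, 98 mm in diameter, 10 mm deep (floor 40 mm above the bench), centres at (58, -112), (58, 0), (58, 112) mm in its frame. A seated dish stands 15 mm proud.
- dish_a: closed culture dish, a disc 90 mm in diameter, 25 mm tall, white with an orange lid, about 90 g (too wide to grasp across). Origin: centre of its underside, z up. Starts on the deck about 58 mm to the -x side and 62 mm to the +y side of its centre. Slides easily (push of about 1 N); tips a few degrees into a pocket once its centre has passed the edge.
- dish_b: closed culture dish, a disc 90 mm in diameter, 25 mm tall, white with an orange lid, about 90 g (too wide to grasp across). Origin: centre of its underside, z up. The same as dish_a, but starts about 62 mm to the -y side of the deck's centre.
- liner_a: thin green disc, 94 mm in diameter, fixed on the floor of one empty pocket; a marking only, with no effect on contact. Origin: centre of that pocket's floor (40 mm above the bench). Any of the three pockets.
- liner_b: the same green disc, on the floor of the other empty pocket. Origin: centre of that pocket's floor.
- loaded_dish: a closed culture dish, a disc 90 mm in diameter, 25 mm tall, white with a blue lid, about 90 g (too wide to grasp across). Origin: centre of its underside, z up. Already seated in one of the three pockets; to stay there.
- bottle: amber bottle with a white cap, 64 mm in diameter, 140 mm tall, standing on the bench to the left (+y) of the deck; bystander. Origin: centre of its underside.
- mouse: black computer mouse, 105 x 60 x 26 mm, on the bench to the right (-y) of the deck; bystander. Origin: centre of its underside.
- tube_rack: white block, 90 x 190 x 50 mm, with ten red and yellow caps that rise to 72 mm, on the bench to the right (-y) of the deck; bystander. Origin: centre of its underside.
Not all that is in view belongs to the job. What is shaped like the dish_b but pink is not meant.

How it is judged:
On the way:
1. one of the orange dishes lies flat in an empty pocket while the other is not yet in its own ((((horizontal distance between dish_a and liner_a below 0.008 m or horizontal distance between dish_a and liner_b below 0.008 m) and z of dish_a in the frame of deck between 0.037 and 0.0425 m and angle between dish_a's own z axis and vertical below 0.04 rad) or ((horizontal distance between dish_b and liner_a below 0.008 m or horizontal distance between dish_b and liner_b below 0.008 m) and z of dish_b in the frame of deck between 0.037 and 0.0425 m and angle between dish_b's own z axis and vertical below 0.04 rad)) and not (((horizontal distance between dish_a and liner_a below 0.008 m or horizontal distance between dish_a and liner_b below 0.008 m) and z of dish_a in the frame of deck between 0.037 and 0.0425 m and angle between dish_a's own z axis and vertical below 0.04 rad) and ((horizontal distance between dish_b and liner_a below 0.008 m or horizontal distance between dish_b and liner_b below 0.008 m) and z of dish_b in the frame of deck between 0.037 and 0.0425 m and angle between dish_b's own z axis and vertical below 0.04 rad))), for 0.2 s.
At the end, for the whole second after the job is handed in: Each orange dish lies flat (within 0.04 rad) on the floor of its own green-floored pocket (its underside 37 to 42.5 mm above the bench, centre within 8 mm of the pocket's centre) and is at rest; the blue-lidded dish is still down in its pocket ((horizontal distance between dish_a and liner_a below 0.008 m or horizontal distance between dish_a and liner_b below 0.008 m) and z of dish_a in the frame of deck between 0.037 and 0.0425 m and angle between each of dish_a, dish_b's own z axis and vertical below 0.04 rad and (horizontal distance between dish_b and liner_a below 0.008 m or horizontal distance between dish_b and liner_b below 0.008 m) and z of dish_b in the frame of deck between 0.037 and 0.0425 m and horizontal distance between dish_a and dish_b above 0.09 m and linear speed of each of dish_a, dish_b below 0.02 m/s and z of loaded_dish in the frame of deck below 0.0425 m and distance of loaded_dish from where it was at the start of the episode below 0.015 m); the robot touches nothing.
It fails at once if an orange dish is tipped by more than 0.4 rad (angle between any of dish_a, dish_b's own z axis and vertical above 0.4 rad).
It fails at once if an orange dish is lifted more than 25 mm off the deck (z of any of dish_a, dish_b in the frame of deck above 0.075 m).
It fails at once if the blue-lidded dish is moved more than 15 mm, out of its pocket (distance of loaded_dish from where it was at the start of the episode above 0.015 m).
It fails at once if the bottle, the mouse or the tube rack is moved by more than 30 mm (distance of any of bottle, mouse, tube_rack from where it was at the start of the episode above 0.03 m).
It also fails if it takes over 48 s, if anything falls off the work surface, if the arm or the gripper's body presses on something with over 40 N, if the wrist force passes 120 N, or if a joint passes its speed limit or range.

## Working session

There is one attempt and no reset: what is moved stays moved. The work goes in short steps, Python scripts to look and compute and a tool call to move; the robot and the scene stay as the last step left them, time stands still between calls to the robot, and variables do not carry over. Pictures are saved under pics/ and viewed, at most 10 in all, crops included, and the job is handed in when it is done.

Besides the shell and the picture viewer there is one more tool, called in YAML: its name, and indented under it one key for each argument. jog_arm: Moves the arm, as the interface text tells. Its arguments: {"type":"object","properties":{"rows":{"type":"array"},"hand":{"type":"number"},"squeeze":{"type":"number"}},"required":["rows"]}

```bash
mkdir -p pics; python3 - <<'E'
from plant import robot, imaging
import cv2
for n in("scene","top"):
    c=imaging.read_camera(n); cv2.imwrite(f"pics/{n}0.png",c["frame"][:,:,::-1])
    print(n,{k:v for k,v in c.items() if k!="frame"})
print(robot.read_state())
E
```

```text
scene {'vertical_fov': 45.52349955251341, 'cx': 316.51210301246243, 'cy': 202.77431099150604, 'k1': -0.14608849383412842, 'R': array([[-0.38372397,  0.92320468,  0.02119038],
       [ 0.57916631,  0.2584728 , -0.77314824],
       [-0.71925121, -0.28440276, -0.63387125]]), 't': array([ 0.20700958, -0.24454787,  1.72332647])}
top {'vertical_fov': 45.73965969876494, 'cx': 323.5764118801766, 'cy': 203.19656051955104, 'k1': -0.13253966408084508, 'R': array([[-0.02599969, -0.99950499, -0.01771409],
       [-0.98722191,  0.02845894, -0.15678963],
       [ 0.15721615,  0.01341126, -0.98747315]]), 't': array([0.01457047, 0.51985822, 1.28104315])}
{'t': 0.1, 'q': array([ 1.12861567e+00,  1.31084309e-01,  1.48913795e+00, -2.48583157e-05,
        1.52303174e+00, -8.53900193e-02]), 'dq': array([ 8.75379815e-05,  3.45062603e-04, -1.89516977e-03,  3.70757429e-04,
       -1.09944607e-03,  1.35062483e-03]), 'joint_torque': array([ 1.23859831e-03, -5.61331594e+01, -4.93104315e+01,  7.70104746e-02,
        2.90012575e-02, -5.00295869e-06]), 'tool_pos': array([0.20930709, 0.56171932, 0.19361101]), 'orientation': array([-5.57402807e-01, -3.09133130e+00,  2.52920605e-03]), 'force': array([ 0.09634829, -0.43988635, -0.3760798 ]), 'wrist_torque': array([-0.04363426, -0.01491204, -0.02315821]), 'gripper_force': 0.0, 'opening': 0.09317241494807145}
```

View pics/scene0.png

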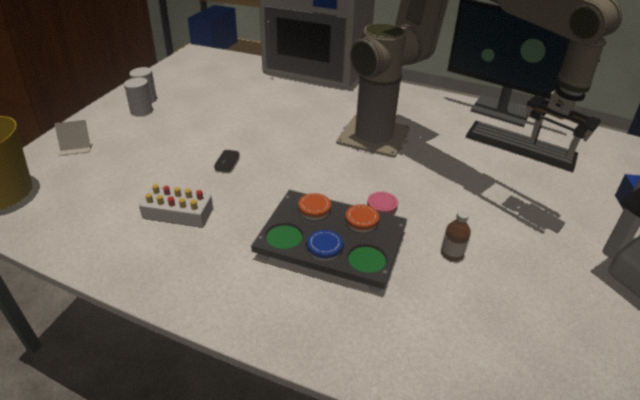

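View pics/top0.png

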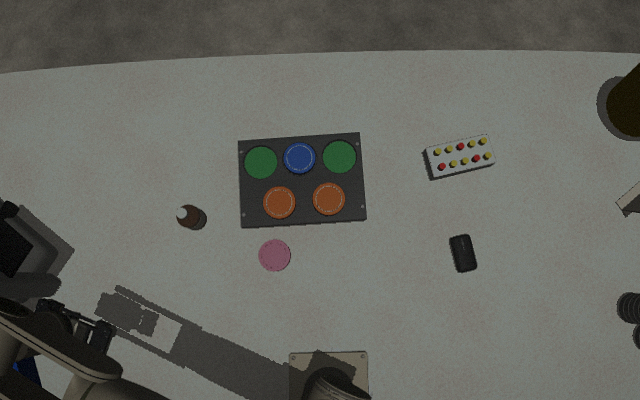

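The scene view shows the orange dishes at about (315,205) and (362,216), with green pockets at (284,237) and (367,260) and blue at (325,243). In the top view orange is at (280,202) and (329,199), green at (261,162) and (340,156), and blue at (300,158) in the middle pocket. The pink disc at (275,255) stands on the bench and is not part of the job. Next I measure positions.

```bash
cat > h.py <<'E'
from plant import robot, imaging
import cv2, numpy as np
def masks(f):
    h=cv2.cvtColor(f,cv2.COLOR_RGB2HSV); H,S,V=cv2.split(h)
    return {k:(((H>=a)&(H<=b)&(S>130)&(V>40))*255).astype(np.uint8) for k,(a,b) in dict(orange=(2,14),green=(45,80),blue=(105,128)).items()}
def rays(c,px):
    f=c["frame"].shape[0]/2/np.tan(np.radians(c["vertical_fov"]/2))
    K=np.array([[f,0,c["cx"]],[0,f,c["cy"]],[0,0,1]])
    u=cv2.undistortPoints(np.asarray(px,float).reshape(-1,1,2),K,np.array([c["k1"],0,0,0,0.]))[:,0]
    return -c["R"].T@c["t"], np.c_[u,np.ones(len(u))]@c["R"]
def plane(c,px,z):
    o,d=rays(c,px); return (o+d*((z-o[2])/d[:,2])[:,None])[:,:2]
def blobs(c,col):
    m=cv2.morphologyEx(masks(c["frame"])[col],cv2.MORPH_CLOSE,np.ones((5,5)))
    cs=cv2.findContours(m,cv2.RETR_EXTERNAL,cv2.CHAIN_APPROX_NONE)[0]
    return [k for k in cs if cv2.contourArea(k)>150]
def circ(c,k,z):   # convex outline on the plane z -> centre and axes
    p=plane(c,cv2.convexHull(k),z)*1000
    m=cv2.fitEllipse(p.astype(np.float32)); return np.round(m[0],1),np.round(m[1],1)
def tri(c1,p1,c2,p2):
    o1,d1=rays(c1,[p1]);o2,d2=rays(c2,[p2]);d1=d1[0];d2=d2[0]
    s=np.linalg.lstsq(np.c_[d1,-d2],o2-o1,rcond=None)[0]
    a=o1+s[0]*d1;b=o2+s[1]*d2
    return np.round(1000*(a+b)/2,1),round(1000*np.linalg.norm(a-b),1)
Z=dict(orange=.075,green=.040,blue=.065)
def look():
    T=imaging.read_camera("top");S=imaging.read_camera("scene")
    for col,z in Z.items():
        bt=sorted(blobs(T,col),key=lambda k:k[:,0,0].mean()); bs=sorted(blobs(S,col),key=lambda k:-k[:,0,0].mean())
        for b in bt: print(col,"top",*circ(T,b,z))
        for b in bs: print(col,"scene",*circ(S,b,z))
        for a,b in zip(bt,bs): print("  tri",*tri(T,cv2.fitEllipse(a)[0],S,cv2.fitEllipse(b)[0]))
    return T,S
E
python3 - <<'E'
from h import *
T,S=look()
g=cv2.cvtColor(T["frame"],cv2.COLOR_RGB2GRAY)
m=((g<85)*255).astype(np.uint8); m[:120]=0;m[240:]=0;m[:,:225]=0;m[:,375:]=0
for v in masks(T["frame"]).values(): m|=v&(np.pad(np.ones((120,150),np.uint8)*255,((120,160),(225,265))))
m=cv2.morphologyEx(m,cv2.MORPH_CLOSE,np.ones((7,7)))
k=max(cv2.findContours(m,0,1)[0],key=cv2.contourArea)
p=plane(T,k,.05)*1000; r=cv2.minAreaRect(p.astype(np.float32)); print("deck",r, cv2.boxPoints(r).round())
E
```

```text
orange top [521.7 121.5] [88.8 89.9]
orange top [527.6 -13.2] [88.7 89.6]
orange scene [527.5 123.3] [ 89.9 102.9]
orange scene [534.8 -10.9] [89.2 99.6]
orange scene [ -258.3 -1762.6] [ 861.6 2235.7]
  tri [522.5 122.2  68.7] 0.2
  tri [528.6 -13.3  68. ] 0.5
green top [643.3 176.6] [89.1 89.8]
green top [652.3 -46.4] [89.4 91.3]
green scene [639.8 175.9] [79.8 87.1]
green scene [649.5 -45.9] [74.  83.4]
  tri [642.8 176.3  42.2] 0.2
  tri [651.2 -44.8  41.4] 3.3
blue top [647.5  65. ] [88.5 88.9]
blue scene [650.3  66.5] [87.5 92. ]
blue scene [ -687.2 -1133.6] [240.2 538.4]
  tri [648.1  65.6  61.4] 0.6
deck ((587.0531005859375, 62.453399658203125), (256.4670715332031, 349.59149169921875), 2.3507959842681885) [[ 452.  232.]
 [ 466. -117.]
 [ 722. -107.]
 [ 708.  242.]]
```

```bash
cat >> h.py <<'E'
from scipy.spatial.transform import Rotation as Ro
def go(x,y,z,yaw):  # mm, deg of tool x in the world; prints shares of shift (tool axes) and turn
    s=robot.read_state(); R=Ro.from_rotvec(s["orientation"]); p=np.array([x,y,z])/1000
    c,n=np.cos(np.radians(yaw)),np.sin(np.radians(yaw))
    G=Ro.from_matrix(np.array([[c,n,0],[n,-c,0],[0,0,-1]]))
    print("t",s["t"],"pos",np.round(s["tool_pos"]*1000,1),"open",round(s["opening"]*1000,1),"F",s["force"].round(1))
    print("shift",np.round(R.inv().apply(p-s["tool_pos"])/.2,3),"turn",np.round((R.inv()*G).as_rotvec()/(np.pi/2),3))
E
python3 -c "
from h import *
go(467,97,150,204.4)"
```

```text
t 0.2 pos [209.4 561.9 193.9] open 92.9 F [ 0.9  0.2 -0.1]
shift [-2.019 -1.728  0.221] turn [-0.001 -0.    -0.498]
```

jog_arm:
  rows:
    - [[-1, -0.86, 0], [0, 0, 0]]
    - [[-1, -0.86, 0], [0, 0, 0]]
    - [[-1, -0.86, 0], [0, 0, 0]]
    - [[-1, -0.86, 0], [0, 0, 0]]
    - [[-1, -0.86, 0], [0, 0, 0]]
  hand: -0.29

```text
t: 0.7
tool_pos: [0.3306, 0.3415, 0.1944]
orientation: [0.557, 3.092, 0.0]
force: [0.8, -0.5, 0.4]
opening: 0.0609
gripper_force: 0.0
```

jog_arm:
  rows:
    - [[-1, -0.86, 0], [0, 0, 0]]
    - [[-1, -0.86, 0], [0, 0, 0]]
    - [[-1, -0.86, 0], [0, 0, 0]]
    - [[-1, -0.86, 0], [0, 0, 0]]
    - [[-1, -0.86, 0], [0, 0, 0]]

```text
t: 1.2
tool_pos: [0.4514, 0.1224, 0.1946]
orientation: [0.557, 3.091, 0.0]
force: [0.8, 0.6, 0.6]
opening: 0.0599
gripper_force: 0.0
```

jog_arm:
  rows:
    - [[0, 0, 0], [0, 0, -0.5]]
    - [[0, 0, 0], [0, 0, -0.5]]
    - [[0, 0, 0], [0, 0, -0.5]]
    - [[0, 0, 0], [0, 0, -0.5]]
    - [[0, 0, 0], [0, 0, -0.5]]

```text
t: 1.7
tool_pos: [0.4508, 0.1242, 0.1944]
orientation: [0.623, -3.079, -0.0]
force: [-0.1, -0.3, 0.2]
opening: 0.06
gripper_force: 0.0
```

```bash
python3 -c "
from h import *
go(467,97,90,204.4)"
```

```text
t 1.7 pos [450.8 124.2 194.4] open 60.0 F [-0.1 -0.3  0.2]
shift [-0.022 -0.157  0.522] turn [ 0.    -0.    -0.017]
```

jog_arm:
  rows:
    - [[-0.02, -0.155, 0], [0, 0, -0.02]]
    - [[-0.02, -0.155, 0.2], [0, 0, -0.02]]
    - [[-0.02, -0.155, 0.4], [0, 0, -0.02]]
    - [[-0.02, -0.155, 0.52], [0, 0, -0.02]]
    - [[-0.02, -0.155, 0.52], [0, 0, -0.02]]

```text
t: 2.2
tool_pos: [0.4629, 0.0968, 0.0863]
orientation: [0.66, -3.064, -0.001]
force: [0.3, 0.4, -0.3]
opening: 0.06
gripper_force: 0.0
```

```bash
python3 -c "
from h import *
go(467,97,57,204.4)
T=imaging.read_camera('top');S=imaging.read_camera('scene')
a=cv2.resize(T['frame'][110:270,210:390],None,fx=2.2,fy=2.2);b=cv2.resize(S['frame'][130:290,230:410],None,fx=2.2,fy=2.2)
cv2.imwrite('pics/a.png',np.hstack([a,b])[:,:,::-1])"
```

```text
t 2.2 pos [462.9  96.8  86.3] open 60.0 F [ 0.3  0.4 -0.3]
shift [-0.02  -0.008  0.146] turn [ 0.002 -0.005 -0.001]
```

View pics/a.png

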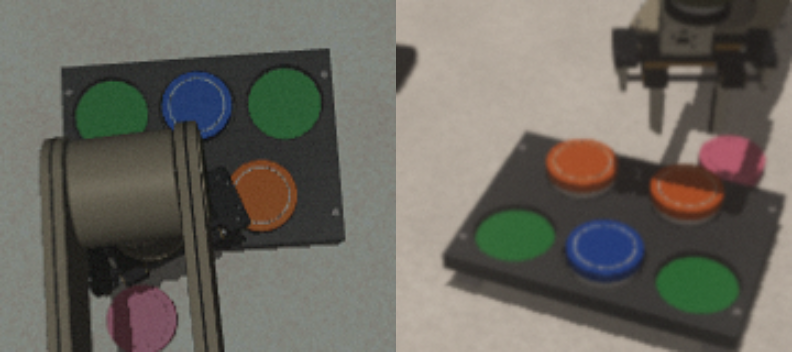

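The crop shows the fingertips at (656,130) and (713,130) in the right half, clear behind dish_a at (687,187). The arm hides dish_a in the top view. I lower, then push.

jog_arm:
  rows:
    - [[-0.02, -0.01, 0.07], [0, 0, 0]]
    - [[-0.02, -0.01, 0.14], [0, 0, 0]]
    - [[-0.02, -0.01, 0.14], [0, 0, 0]]
    - [[-0.02, -0.01, 0.14], [0, 0, 0]]

```text
t: 2.7
tool_pos: [0.4705, 0.097, 0.0621]
orientation: [0.662, -3.07, -0.0]
force: [0.6, 0.2, 1.0]
opening: 0.0599
gripper_force: 0.0
```

```bash
python3 -c "
from h import *
go(606,160,57,204.4)"
```

```text
t 2.7 pos [470.5  97.   62.1] open 59.9 F [0.6 0.2 1. ]
shift [-0.747  0.008  0.025] turn [ 0.    -0.001 -0.001]
```

jog_arm:
  rows:
    - [[0, 0, 0.02], [0, 0, 0]]
    - [[-0.03, 0, 0.02], [0, 0, 0]]
    - [[-0.06, 0.0, 0.02], [0, 0, 0]]
    - [[-0.09, 0.0, 0.02], [0, 0, 0]]
    - [[-0.12, 0, 0.02], [0, 0, 0]]

```text
t: 3.2
tool_pos: [0.4936, 0.1072, 0.0588]
orientation: [-0.662, 3.071, -0.0]
force: [0.4, -1.2, -0.7]
opening: 0.0602
gripper_force: 0.0
```

jog_arm:
  rows:
    - [[-0.03, 0, 0], [0, 0, 0]]
    - [[-0.06, 0, 0], [0, 0, 0]]
    - [[-0.09, 0.0, 0], [0, 0, 0]]
    - [[-0.12, 0.0, 0], [0, 0, 0]]
    - [[-0.15, 0, 0], [0, 0, 0]]

```text
t: 3.7
tool_pos: [0.5206, 0.1195, 0.0585]
orientation: [0.662, -3.071, 0.0]
force: [-0.4, 0.8, 0.2]
opening: 0.0602
gripper_force: 0.0
```

```bash
python3 -c "
from h import *
go(606,160,57,204.4)
T,S=look()
b=cv2.resize(S['frame'][130:290,230:410],None,fx=3,fy=3)
cv2.imwrite('pics/b.png',b[:,:,::-1])"
```

```text
t 3.7 pos [520.6 119.5  58.5] open 60.2 F [-0.4  0.8  0.2]
shift [-0.472  0.009  0.008] turn [-0.    -0.    -0.001]
orange top [527.6 -13.3] [88.8 89.6]
orange scene [528.9 124.5] [ 86.9 103.5]
orange scene [534.8 -11. ] [89.6 99.7]
orange scene [ -520.4 -2076.6] [ 900.2 3346.7]
  tri [516.3  52.3  50.8] 134.1
green top [652.7 -46.5] [89.8 91.8]
green scene [639.4 175.4] [82.  88.9]
green scene [649.  -45.5] [75.9 83. ]
  tri [637.2  62.4  25.3] 221.0
blue top [ 35.3 919.1] [108.1 148.1]
blue top [650.9  57.7] [71.  88.1]
blue scene [650.8  66.6] [88.4 94.3]
blue scene [ -688.  -1130.3] [238.5 532.2]
  tri [450.6 312.8 385.6] 852.6
  tri [593.4 -84.2 576.3] 268.1
```

View pics/b.png

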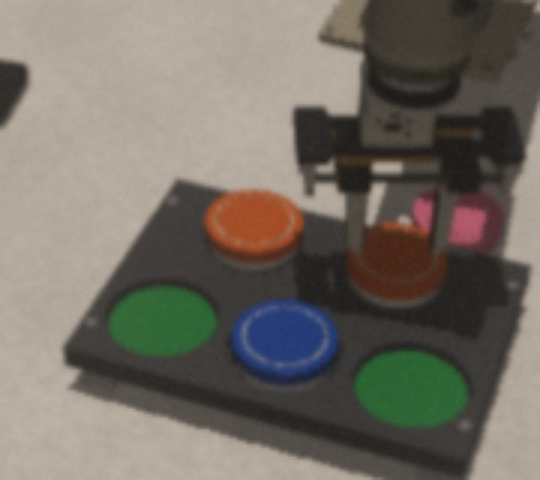

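```bash
python3 -c "
from h import *
s=robot.read_state();print(s['tool_pos'],s['force'])
R=Ro.from_rotvec(s['orientation']).as_matrix()
P=np.array([s['tool_pos']+R@np.array(v) for v in [(0,0,0),(0,.038,0),(0,-.038,0),(0,.038,-.05),(0,-.038,-.05)]])
S=imaging.read_camera('scene')
f=200/np.tan(np.radians(S['vertical_fov']/2))
K=np.array([[f,0,S['cx']],[0,f,S['cy']],[0,0,1]])
u=cv2.projectPoints(P,cv2.Rodrigues(S['R'])[0],S['t'],K,np.array([S['k1'],0,0,0,0.]))[0][:,0];print(u.round(1))
b=cv2.resize(S['frame'][170:250,320:420],None,fx=6,fy=6,interpolation=cv2.INTER_CUBIC)
b=cv2.convertScaleAbs(b,alpha=1.6)
for x,y in (u-[320,170])*6: cv2.drawMarker(b,(int(x),int(y)),(0,255,255),0,14,1)
cv2.imwrite('pics/c.png',b[:,:,::-1])"
```

```text
[0.52081939 0.1195784  0.05860883] [-0.02732866  0.60766381 -0.1675449 ]
[[360.8 218.7]
 [374.8 218.6]
 [346.7 218.8]
 [376.7 204.3]
 [347.9 204.4]]
```

View pics/c.png

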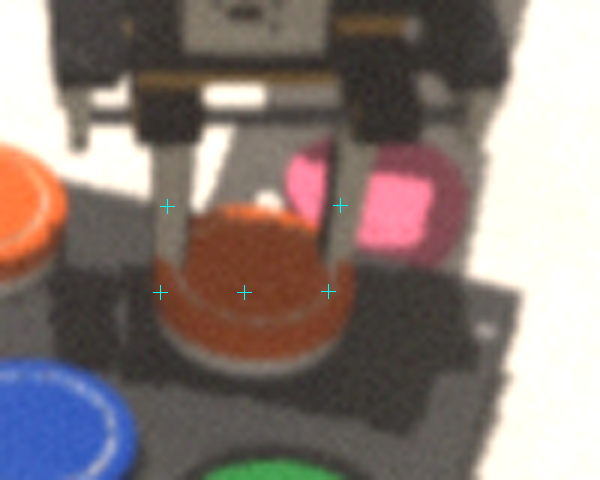

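```bash
python3 -c "
from h import *
S=imaging.read_camera('scene')
print(plane(S,[(362.5,232.5)],.05)*1000)
i=cv2.imread('pics/scene0.png');j=S['frame'][:,:,::-1]
print(i[205:240,362].sum(1));print(j[205:240,362].astype(int).sum(1))
for z in(.05,): print(plane(S,[(362,v) for v in range(226,238)],z).round(4)*1000)
"
```

```text
[[561.70622951 138.78064089]]
[323 324 308 285 277 273 278 285 280 275 268 271 270 280 270 272 283 290
 327 305 268 203 163 150 180 216 221 194 178 166 182 160 164 173 170]
[274 221 165 143 143 145 141 145 139 146 134 140 143 140 141 136 140 142
 167 154 143 137 150 149 176 224 214 173 125 101 105 124 149 164 169]
[[538.  129.5]
 [541.8 130.8]
 [545.6 132. ]
 [549.3 133.3]
 [553.  134.5]
 [556.7 135.7]
 [560.4 137. ]
 [564.1 138.2]
 [567.7 139.4]
 [571.4 140.6]
 [575.  141.8]
 [578.6 143. ]]
```

```bash
python3 -c "
from h import *
S=imaging.read_camera('scene')
f=200/np.tan(np.radians(S['vertical_fov']/2))
K=np.array([[f,0,S['cx']],[0,f,S['cy']],[0,0,1]])
pr=lambda P:cv2.projectPoints(np.array(P,float),cv2.Rodrigues(S['R'])[0],S['t'],K,np.array([S['k1'],0,0,0,0.]))[0][:,0].round(1)
n=np.array([-.413,.911,0])*.038
for p in [(.4629,.0968,.0863),(.5208,.1196,.0586),(.5008,.1096,.0586)]: print(pr([p-n,p+n]))
print('dish top circle ctr',pr([(.5217,.1215,.075)]))
d=np.array([.911,.413,0])
c=np.array([.5217,.1215,.075]); print(pr([c-.045*d,c+.045*d,c+.045*d-[0,0,.025]]))
s=robot.read_state();print(s['joint_torque'].round(2),s['wrist_torque'],s['force'],s['q'])
"
```

```text
[[346.6 196.2]
 [374.1 196.1]]
[[346.7 218.8]
 [374.8 218.6]]
[[345.7 213.3]
 [373.5 213.2]]
dish top circle ctr [[361.8 214.4]]
[[360.1 203.7]
 [363.7 225.8]
 [362.9 232.9]]
[ 4.000e-02 -4.854e+01 -4.573e+01 -3.000e-02  4.000e-02  0.000e+00] [0.07141785 0.0158072  0.01754893] [-0.47533362  0.08815496  1.03963793] [ 1.29351846e-01  6.09889394e-02  1.81796387e+00 -4.89623908e-05
  1.26304407e+00 -1.86605672e+00]
```

The crop shows the finger ends at crop y≈262, which is image row 213.7, and they sit over the lid. The predicted row was 218.7, and the dish has not moved. So the real tips appear about 17 mm higher than reported. I check this against the first pictures.

```bash
python3 -c "
from h import *
S=imaging.read_camera('scene');T=imaging.read_camera('top')
R=Ro.from_rotvec([-5.57402807e-01, -3.09133130e+00,  2.52920605e-03]).as_matrix();p=np.array([0.20930709, 0.56171932, 0.19361101])
out=[]
for c,fn,(x0,y0) in((S,'scene0',(505,70)),(T,'top0',(25,270))):
    f=200/np.tan(np.radians(c['vertical_fov']/2));K=np.array([[f,0,c['cx']],[0,f,c['cy']],[0,0,1]])
    P=np.array([p+R@np.array(v) for v in [(0,0,0),(0,.055,0),(0,-.055,0),(0,.055,-.05),(0,-.055,-.05)]])
    u=cv2.projectPoints(P,cv2.Rodrigues(c['R'])[0],c['t'],K,np.array([c['k1'],0,0,0,0.]))[0][:,0];print(u.round(1))
    b=cv2.resize(cv2.imread(f'pics/{fn}.png')[y0:y0+110,x0:x0+110],None,fx=3.6,fy=3.6,interpolation=cv2.INTER_CUBIC);b=cv2.convertScaleAbs(b,alpha=1.8)
    for x,y in (u-[x0,y0])*3.6: cv2.drawMarker(b,(int(x),int(y)),(0,255,255),0,12,1)
    out.append(b)
cv2.imwrite('pics/d.png',np.hstack(out))"
```

```text
[[547.2 157.4]
 [565.4 165.5]
 [529.4 149.5]
 [571.3 150.4]
 [534.4 134.6]]
[[100.1 323.4]
 [ 81.2 315.4]
 [119.4 331.4]
 [ 70.8 316.8]
 [110.3 333.6]]
```

View pics/d.png

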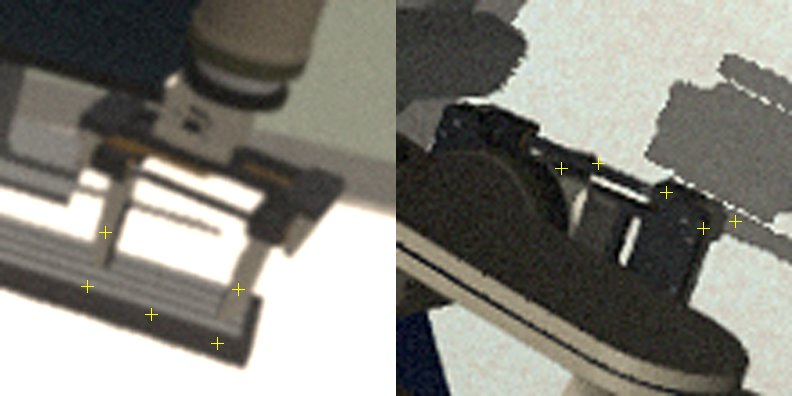

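The first picture shows the tips at crop (103,264) and (228,316), against predicted (88,286) and (217,343). That again puts the real tips about 20 mm up the finger from the reported TCP. I back off, go lower behind the dish and feel for the deck.

jog_arm:
  rows:
    - [[0, 0, -0.06], [0, 0, 0]]
    - [[0, 0, -0.12], [0, 0, 0]]
    - [[0.11, 0, -0.12], [0, 0, 0]]
    - [[0.22, 0, -0.12], [0, 0, 0]]
    - [[0.33, 0, -0.12], [0, 0, 0]]

```text
t: 4.55
tool_pos: [0.4601, 0.0919, 0.0841]
orientation: [-0.662, 3.069, -0.0]
force: [0.3, 0.1, -0.2]
opening: 0.0601
gripper_force: 0.0
```

jog_arm:
  rows:
    - [[0, 0, 0], [0, 0, 0]]
    - [[0, 0, 0.06], [0, 0, 0]]
    - [[0, 0, 0.12], [0, 0, 0]]
    - [[0, 0, 0.17], [0, 0, 0]]
    - [[0, 0, 0.17], [0, 0, 0]]

```text
t: 5.05
tool_pos: [0.4584, 0.0921, 0.0459]
orientation: [0.661, -3.067, -0.001]
force: [-0.8, -0.1, 0.5]
opening: 0.0599
gripper_force: 0.0
```

jog_arm:
  rows:
    - [[0, 0, 0.01], [0, 0, 0]]
    - [[0, 0, 0.02], [0, 0, 0]]
    - [[0, 0, 0.02], [0, 0, 0]]

```text
t: 5.35
tool_pos: [0.4601, 0.0922, 0.0445]
orientation: [0.662, -3.071, -0.0]
force: [0.4, 0.4, 0.5]
opening: 0.06
gripper_force: 0.0
```

jog_arm:
  rows:
    - [[0, 0, 0.01], [0, 0, 0]]
    - [[0, 0, 0.02], [0, 0, 0]]
    - [[0, 0, 0.02], [0, 0, 0]]

```text
t: 5.65
tool_pos: [0.4599, 0.0921, 0.0403]
orientation: [0.662, -3.071, -0.0]
force: [0.0, 0.3, 0.7]
opening: 0.0601
gripper_force: 0.0
```

jog_arm:
  rows:
    - [[0, 0, 0.01], [0, 0, 0]]
    - [[0, 0, 0.02], [0, 0, 0]]
    - [[0, 0, 0.02], [0, 0, 0]]

```text
t: 5.95
tool_pos: [0.4597, 0.0921, 0.0362]
orientation: [0.662, -3.07, -0.0]
force: [-0.7, 0.2, 0.1]
opening: 0.0603
gripper_force: 0.0
```

```bash
python3 -c "
from h import *
go(606,160,37,204.4)
S=imaging.read_camera('scene')
b=cv2.resize(S['frame'][160:250,310:430],None,fx=6,fy=6,interpolation=cv2.INTER_CUBIC)
cv2.imwrite('pics/e.png',cv2.convertScaleAbs(b,alpha=1.7)[:,:,::-1])"
```

```text
t 5.95 pos [459.7  92.1  36.2] open 60.3 F [-0.7  0.2  0.1]
shift [-0.806  0.008 -0.005] turn [ 0.    -0.    -0.001]
```

View pics/e.png

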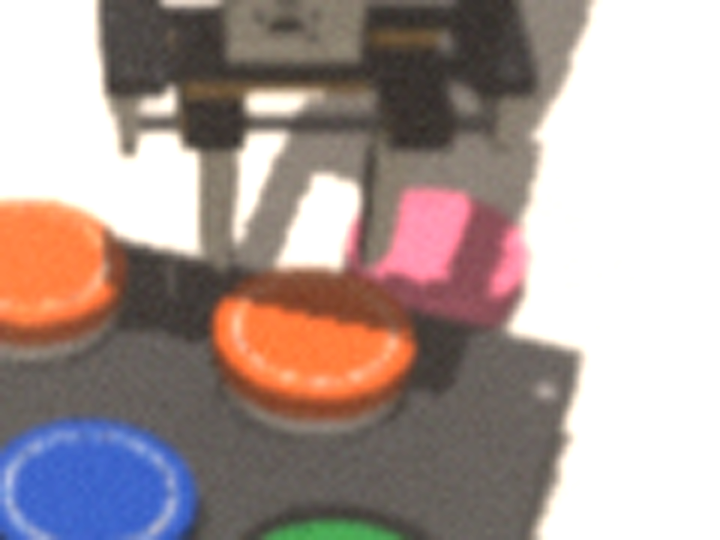

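The crop shows the fingertips at (218,265) and (375,260), behind dish_a at (314,335) and level with the deck's back edge. They now look low enough, so I push again.

jog_arm:
  rows:
    - [[-0.04, 0, 0], [0, 0, 0]]
    - [[-0.08, 0, 0], [0, 0, 0]]
    - [[-0.11, 0.0, 0], [0, 0, 0]]
    - [[-0.14, 0.0, 0], [0, 0, 0]]
    - [[-0.17, 0, 0], [0, 0, 0]]

```text
t: 6.5
tool_pos: [0.4914, 0.1064, 0.0365]
orientation: [0.662, -3.071, 0.0]
force: [-0.5, 0.6, 0.4]
opening: 0.0597
gripper_force: 0.4
```

jog_arm:
  rows:
    - [[-0.03, 0, 0], [0, 0, 0]]
    - [[-0.06, 0, 0], [0, 0, 0]]
    - [[-0.09, 0.0, 0], [0, 0, 0]]
    - [[-0.12, 0.0, 0], [0, 0, 0]]
    - [[-0.15, 0, 0], [0, 0, 0]]

```text
t: 7.0
tool_pos: [0.5187, 0.1187, 0.0365]
orientation: [0.662, -3.071, 0.0]
force: [-0.9, -1.1, 0.2]
opening: 0.0599
gripper_force: 0.3
```

```bash
python3 -c "
from h import *
go(606,160,37,204.4)
T,S=look()
b=cv2.resize(S['frame'][160:290,310:430],None,fx=4,fy=4,interpolation=cv2.INTER_CUBIC)
cv2.imwrite('pics/f.png',cv2.convertScaleAbs(b,alpha=1.7)[:,:,::-1])"
```

```text
t 7.0 pos [518.7 118.7  36.5] open 59.9 F [-0.9 -1.1  0.2]
shift [-0.483  0.009 -0.002] turn [ 0.    -0.    -0.001]
orange top [527.6 -13.2] [88.7 89.8]
orange scene [564.4 137.8] [ 89.7 100.6]
orange scene [535.4 -11. ] [90.  99.9]
orange scene [ -404.7 -1983.3] [ 951.5 2773.1]
  tri [520.8  54.9  22. ] 139.8
green top [652.5 -46.3] [90.3 91.1]
green scene [639.1 175.8] [81.9 88. ]
green scene [648.9 -47.4] [77.5 84. ]
  tri [636.9  62.4  25.4] 220.6
blue top [ 36.4 921. ] [125.3 138. ]
blue top [648.9  63.1] [83.4 88.5]
blue scene [650.2  66.3] [88. 93.]
blue scene [ -683.7 -1128. ] [241.9 538.3]
  tri [450.6 312.7 385.7] 852.4
  tri [595.  -85.8 576.1] 274.0
```

View pics/f.png

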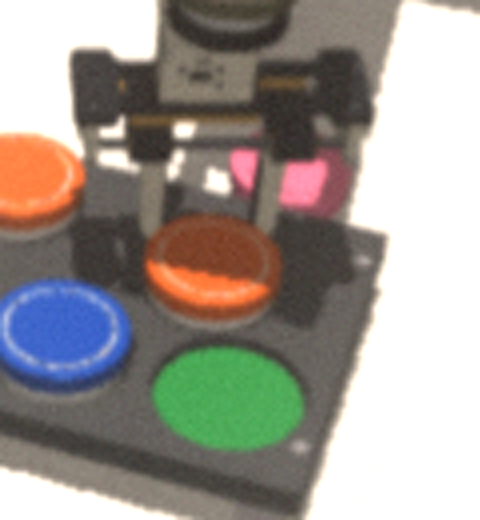

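The crop shows dish_a at (213,265), cradled by both fingers and moving straight toward the green pocket at (228,397). I continue.

jog_arm:
  rows:
    - [[-0.03, 0.005, 0], [0, 0, 0]]
    - [[-0.06, 0.01, 0], [0, 0, 0]]
    - [[-0.09, 0.01, 0], [0, 0, 0]]
    - [[-0.12, 0.01, 0], [0, 0, 0]]
    - [[-0.15, 0.01, 0], [0, 0, 0]]

```text
t: 7.6
tool_pos: [0.5453, 0.1329, 0.0365]
orientation: [0.662, -3.071, -0.0]
force: [-0.6, 0.1, -0.6]
opening: 0.06
gripper_force: 0.3
```

jog_arm:
  rows:
    - [[-0.03, 0, 0], [0, 0, 0]]
    - [[-0.06, 0, 0], [0, 0, 0]]
    - [[-0.09, 0.0, 0], [0, 0, 0]]
    - [[-0.12, 0.0, 0], [0, 0, 0]]
    - [[-0.15, 0, 0], [0, 0, 0]]

```text
t: 8.1
tool_pos: [0.5726, 0.1452, 0.0365]
orientation: [0.662, -3.071, 0.0]
force: [0.8, 0.6, 0.4]
opening: 0.0599
gripper_force: 0.3
```

jog_arm:
  rows:
    - [[-0.03, 0, 0], [0, 0, 0]]
    - [[-0.06, 0, 0], [0, 0, 0]]
    - [[-0.09, 0.0, 0], [0, 0, 0]]
    - [[-0.12, 0.0, 0], [0, 0, 0]]
    - [[-0.12, 0, 0], [0, 0, 0]]

```text
t: 8.6
tool_pos: [0.5949, 0.1552, 0.0367]
orientation: [-0.662, 3.07, 0.0]
force: [0.2, 0.6, -0.0]
opening: 0.0593
gripper_force: 0.0
```

```bash
python3 -c "
from h import *
go(604,159,37,204.4)
T,S=look()
cv2.imwrite('pics/g.png',cv2.resize(S['frame'][160:290,310:430],None,fx=4,fy=4)[:,:,::-1])"
```

```text
t 8.6 pos [594.9 155.2  36.7] open 59.3 F [ 0.2  0.6 -0. ]
shift [-0.049 -0.002 -0.002] turn [-0.     0.    -0.001]
orange top [527.7 -13.3] [88.9 89.4]
orange scene [643.  175.3] [ 89.2 110.1]
orange scene [535.  -10.9] [ 89.9 100.1]
orange scene [ -301.6 -1877.4] [ 957.9 2408.2]
  tri [532.7  67.  -52. ] 162.5
green top [652.4 -46.3] [90.5 91.1]
green scene [648.7 -47.1] [75.4 83.8]
  tri [651.4 -45.4  42.1] 1.4
blue top [ 36.5 920.9] [135.  137.3]
blue top [647.7  64.4] [87.  88.8]
blue scene [651.2  65.5] [85.1 92.2]
blue scene [ -684.7 -1128.5] [239.1 539.4]
  tri [455.3 308.8 390.9] 857.8
  tri [592.3 -85.1 575.6] 272.6
```

jog_arm:
  rows:
    - [[0.02, 0, -0.1], [0, 0, 0]]
    - [[0.04, 0, -0.3], [0, 0, 0.05]]
    - [[0.04, 0, -0.4], [0, 0, 0.14]]
    - [[0.1, 0, -0.4], [0, 0, 0.23]]
    - [[0.3, 0, -0.4], [0, 0, 0.32]]

```text
t: 9.2
tool_pos: [0.5412, 0.1307, 0.1177]
orientation: [0.131, 3.136, 0.001]
force: [-1.2, 0.4, 0.9]
opening: 0.06
gripper_force: 0.0
```

```bash
python3 -c "
from h import *
go(462,4.4,117,165)"
```

```text
t 9.2 pos [541.2 130.7 117.7] open 60.0 F [-1.2  0.4  0.9]
shift [ 0.342 -0.662  0.002] turn [0.001 0.002 0.114]
```

jog_arm:
  rows:
    - [[0.12, -0.22, 0], [0, 0, 0.06]]
    - [[0.24, -0.44, 0], [0, 0, 0.115]]
    - [[0.34, -0.66, 0], [0, 0, 0.115]]
    - [[0.34, -0.66, 0], [0, 0, 0.115]]
    - [[0.34, -0.66, 0], [0, 0, 0.115]]

```text
t: 9.7
tool_pos: [0.4611, 0.0031, 0.1168]
orientation: [0.409, 3.114, 0.0]
force: [1.2, 0.3, 0.3]
opening: 0.0601
gripper_force: 0.0
```

```bash
python3 -c "
from h import *
go(462,4.4,37,165)
T,S=look()
for c in(T,S):
  for b in blobs(c,'orange'): print(circ(c,b,.065))
cv2.imwrite('pics/g.png',np.hstack([cv2.resize(c['frame'][y:y+130,x:x+130],None,fx=3,fy=3) for c,x,y in((T,220,110),(S,300,170))])[:,:,::-1])"
```

```text
t 9.7 pos [461.1   3.1 116.8] open 60.1 F [1.2 0.3 0.3]
shift [-0.002  0.007  0.399] turn [0.    0.001 0.   ]
orange top [633.1 172.5] [85.6 89.4]
orange scene [642.  175.1] [ 90.8 111.5]
orange scene [535.9 -10.8] [89.7 98.7]
orange scene [ -401.9 -1979.2] [ 949.8 2800.3]
  tri [635.4 173.7  66.1] 0.0
green top [652.5 -46.4] [90.1 91.1]
green scene [649.1 -45.3] [75.3 81.8]
  tri [653.3 -44.5  43. ] 4.0
blue top [ 35.5 919.7] [114.1 143.8]
blue top [652.   63.2] [75.6 92.5]
blue scene [650.6  66.3] [87.6 93.3]
blue scene [ -694.6 -1147.7] [220.3 544.4]
  tri [450.8 312.5 386. ] 852.7
  tri [595.7 -81.4 578.2] 272.7
(array([635.6, 174. ]), array([86.3, 90.1]))
(array([632.1, 172.9]), array([ 91.9, 112.8]))
(array([524.7, -15.3]), array([90.8, 99.9]))
(array([ -424.5, -2007.6]), array([ 961.3, 2834.3]))
```

View pics/g.png

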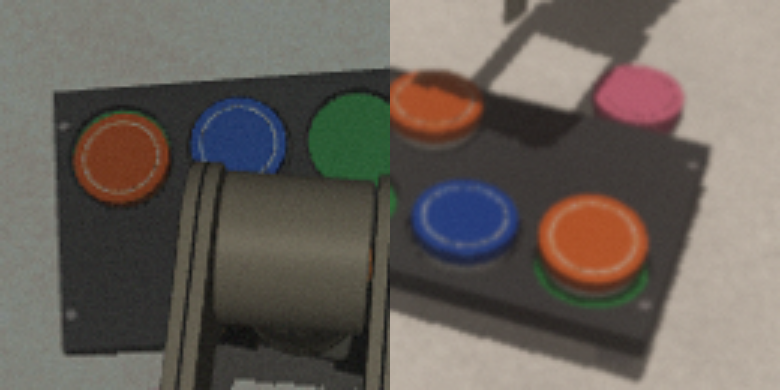

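The left (top) view shows dish_a at (122,158) with a green crescent beyond it. The right (scene) view shows it tipped, with its front edge in the pocket and its trailing edge still on the rim, about 10 mm short. I go back and finish that push.

jog_arm:
  rows:
    - [[-0.12, 0.22, 0], [0, 0, 0]]
    - [[-0.24, 0.44, 0], [0, 0, 0]]
    - [[-0.34, 0.66, 0], [0, 0, -0.09]]
    - [[-0.42, 0.7, 0], [0, 0, -0.18]]
    - [[-0.42, 0.7, 0], [0, 0, -0.26]]

```text
t: 10.3
tool_pos: [0.5801, 0.1213, 0.1158]
orientation: [-0.251, 3.132, 0.001]
force: [-0.3, 0.3, -0.5]
opening: 0.0597
gripper_force: 0.0
```

jog_arm:
  rows:
    - [[0, 0, 0], [0, 0, -0.09]]
    - [[0, 0, 0], [0, 0, -0.18]]
    - [[0, 0, 0], [0, 0, -0.18]]
    - [[0, 0, 0], [0, 0, -0.18]]

```text
t: 10.7
tool_pos: [0.5784, 0.1189, 0.1162]
orientation: [0.67, -3.069, -0.0]
force: [-0.5, 1.2, -0.0]
opening: 0.06
gripper_force: 0.0
```

```bash
python3 -c "
from h import *
go(576,147,36.5,204.4)"
```

```text
t 10.7 pos [578.4 118.9 116.2] open 60.0 F [-0.5  1.2 -0. ]
shift [-0.048  0.132  0.399] turn [ 0.    -0.     0.003]
```

jog_arm:
  rows:
    - [[-0.04, 0.13, 0], [0, 0, 0]]
    - [[-0.04, 0.13, 0.1], [0, 0, 0]]
    - [[-0.04, 0.13, 0.25], [0, 0, 0]]
    - [[-0.04, 0.13, 0.4], [0, 0, 0]]
    - [[-0.04, 0.13, 0.4], [0, 0, 0]]

```text
t: 11.2
tool_pos: [0.5706, 0.1446, 0.0315]
orientation: [0.668, -3.061, -0.001]
force: [-0.9, -0.0, -0.5]
opening: 0.0599
gripper_force: 0.0
```

jog_arm:
  rows:
    - [[0, 0, 0], [0, 0, 0]]
    - [[-0.03, 0, 0], [0, 0, 0]]
    - [[-0.06, 0, 0], [0, 0, 0]]
    - [[-0.09, 0, 0], [0, 0, 0]]
    - [[-0.11, 0, 0], [0, 0, 0]]

```text
t: 11.7
tool_pos: [0.5961, 0.1544, 0.0376]
orientation: [-0.673, 3.067, -0.0]
force: [0.2, -0.6, 0.4]
opening: 0.0602
gripper_force: 0.0
```

```bash
python3 -c "
from h import *
go(606,160,36.5,204.4)
S=imaging.read_camera('scene')
for b in blobs(S,'orange')[:3]: print(circ(S,b,.065))"
```

```text
t 11.7 pos [596.1 154.4  37.6] open 60.2 F [ 0.2 -0.6  0.4]
shift [-0.057  0.005  0.006] turn [-0.     0.001  0.004]
(array([633.4, 173. ]), array([ 90.5, 110.6]))
(array([523.8, -15.5]), array([ 90.6, 101.1]))
(array([ -419. , -1973.4]), array([ 902.1, 2875.1]))
```

jog_arm:
  rows:
    - [[-0.015, 0.005, 0.005], [0, 0, 0]]
    - [[-0.03, 0.005, 0.005], [0, 0, 0]]
    - [[-0.045, 0.005, 0.005], [0, 0, 0]]
    - [[-0.055, 0.005, 0.005], [0, 0, 0]]
    - [[-0.055, 0.005, 0.005], [0, 0, 0]]

```text
t: 12.25
tool_pos: [0.6043, 0.1595, 0.0355]
orientation: [0.674, -3.068, 0.0]
force: [0.3, 0.3, 0.2]
opening: 0.0597
gripper_force: 0.0
```

```bash
python3 -c "
from h import *
go(606,160,36.5,204.4)
S=imaging.read_camera('scene')
for b in blobs(S,'orange')[:3]: print(circ(S,b,.065))
for b in blobs(S,'green')[:3]: print('g',cv2.contourArea(b),b.mean((0,1)))
cv2.imwrite('pics/h.png',cv2.resize(S['frame'][170:300,300:430],None,fx=4,fy=4)[:,:,::-1])"
```

```text
t 12.25 pos [604.3 159.5  35.5] open 59.7 F [0.3 0.3 0.2]
shift [-0.008 -0.001 -0.005] turn [ 0.    -0.     0.004]
(array([647.7, 178. ]), array([ 89.1, 100.6]))
(array([523.9, -15.4]), array([ 91.1, 101. ]))
(array([ -410.5, -1986. ]), array([ 951.9, 2800.3]))
g 436.0 [283.98717949 236.76923077]
```

jog_arm:
  rows:
    - [[0.06, 0, 0], [0, 0, 0]]
    - [[0.08, 0, -0.2], [0, 0, 0]]
    - [[0.08, 0, -0.4], [0, 0, 0]]
    - [[0.2, 0, -0.4], [0, 0, 0.09]]
    - [[0.3, 0, -0.4], [0, 0, 0.18]]

```text
t: 12.8
tool_pos: [0.5507, 0.1343, 0.1178]
orientation: [-0.226, 3.129, 0.0]
force: [-0.1, 0.3, -0.6]
opening: 0.0596
gripper_force: 0.0
```

jog_arm:
  rows:
    - [[0.1, -0.22, 0], [0, 0, 0.09]]
    - [[0.2, -0.44, 0], [0, 0, 0.18]]
    - [[0.34, -0.66, 0], [0, 0, 0.26]]
    - [[0.34, -0.66, 0], [0, 0, 0.26]]
    - [[0.34, -0.66, 0], [0, 0, 0.26]]

```text
t: 13.3
tool_pos: [0.502, -0.0074, 0.1158]
orientation: [0.408, 3.114, 0.0]
force: [-0.4, 1.1, -0.9]
opening: 0.06
gripper_force: 0.0
```

```bash
python3 -c "
from h import *
T,S=look()
for c in(T,S):
  for b in blobs(c,'orange'): print(circ(c,b,.065))
go(462,4.4,36.5,165)"
```

```text
orange top [639.  174.9] [88.  89.8]
orange scene [656.4 180. ] [ 89.9 100.6]
orange scene [536.8  -9.9] [90.4 95.4]
orange scene [ -176.9 -1842.5] [1095.4 2167.6]
  tri [642.7 177.   59.2] 0.0
green scene [648.9 -46.5] [75.6 82.3]
blue top [ 35.7 920.1] [116.2 141.7]
blue scene [650.1  66.1] [88.  92.5]
blue scene [ -697.1 -1140.9] [225.4 503.7]
  tri [450.7 312.6 385.9] 852.5
(array([641.6, 176.4]), array([88.7, 90.5]))
(array([646.6, 177.8]), array([ 91. , 101.8]))
(array([525.6, -14.4]), array([91.5, 96.5]))
(array([ -196.8, -1869.2]), array([1108.7, 2194. ]))
t 13.4 pos [502.7  -5.8 115.9] open 60.1 F [0.7 0.9 1.2]
shift [ 0.21  -0.003  0.397] turn [0.    0.    0.003]
```

Dish_a is seated: centre (641.6,176.4), round outline, and about 9 mm lower than before. Now dish_b.

jog_arm:
  rows:
    - [[0.12, 0, 0], [0, 0, 0]]
    - [[0.21, 0, 0], [0, 0, 0]]
    - [[0.21, 0, 0.15], [0, 0, 0]]
    - [[0.21, 0, 0.3], [0, 0, 0]]
    - [[0.21, 0, 0.39], [0, 0, 0]]

```text
t: 13.9
tool_pos: [0.4608, 0.0061, 0.0355]
orientation: [-0.4, -3.114, -0.0]
force: [-0.1, 0.2, 0.3]
opening: 0.0598
gripper_force: 0.0
```

jog_arm:
  rows:
    - [[0, 0, 0], [0, 0, 0]]
    - [[0, 0, 0], [0, 0, 0]]

```text
t: 14.1
tool_pos: [0.4618, 0.0054, 0.0378]
orientation: [-0.402, -3.115, -0.0]
force: [0.0, -0.5, 1.0]
opening: 0.0599
gripper_force: 0.0
```

```bash
python3 -c "
from h import *
go(611,-35.5,36.5,165)"
```

```text
t 14.1 pos [461.8   5.4  37.8] open 59.9 F [ 0.  -0.5  1. ]
shift [-0.774 -0.008  0.006] turn [ 0.    -0.     0.003]
```

jog_arm:
  rows:
    - [[-0.04, 0, 0.006], [0, 0, 0]]
    - [[-0.08, -0.005, 0.006], [0, 0, 0]]
    - [[-0.11, -0.005, 0.006], [0, 0, 0]]
    - [[-0.14, -0.005, 0.006], [0, 0, 0]]
    - [[-0.17, -0.005, 0.006], [0, 0, 0]]

```text
t: 14.6
tool_pos: [0.4948, -0.0056, 0.0366]
orientation: [0.406, 3.115, 0.0]
force: [-1.6, 1.0, 2.2]
opening: 0.0595
gripper_force: 0.7
```

jog_arm:
  rows:
    - [[-0.03, 0, 0], [0, 0, 0]]
    - [[-0.06, 0, 0], [0, 0, 0]]
    - [[-0.09, 0.0, 0], [0, 0, 0]]
    - [[-0.12, 0.0, 0], [0, 0, 0]]
    - [[-0.15, 0, 0], [0, 0, 0]]

```text
t: 15.1
tool_pos: [0.5236, -0.0131, 0.0363]
orientation: [-0.405, -3.115, 0.0]
force: [-1.4, 1.7, 1.1]
opening: 0.06
gripper_force: 0.7
```

```bash
python3 -c "
from h import *
go(611,-35.5,36.5,165)
S=imaging.read_camera('scene')
for b in blobs(S,'orange')[:3]: print(circ(S,b,.075))"
```

```text
t 15.1 pos [523.6 -13.1  36.3] open 60.0 F [-1.4  1.7  1.1]
shift [-0.451  0.003 -0.001] turn [-0.    -0.     0.002]
(array([656.4, 180. ]), array([ 89.9, 100.1]))
(array([569.8, -20.8]), array([ 90.7, 101.4]))
(array([ -189.2, -1848.8]), array([1080.3, 2230.9]))
```

jog_arm:
  rows:
    - [[-0.03, 0, 0], [0, 0, 0]]
    - [[-0.06, 0, 0], [0, 0, 0]]
    - [[-0.09, 0.0, 0], [0, 0, 0]]
    - [[-0.12, 0.0, 0], [0, 0, 0]]
    - [[-0.15, 0, 0], [0, 0, 0]]

```text
t: 15.65
tool_pos: [0.5526, -0.0208, 0.0363]
orientation: [-0.405, -3.115, 0.0]
force: [-0.1, -0.2, 0.4]
opening: 0.0599
gripper_force: 0.4
```

jog_arm:
  rows:
    - [[-0.03, 0, 0], [0, 0, 0]]
    - [[-0.06, 0, 0], [0, 0, 0]]
    - [[-0.09, 0.0, 0], [0, 0, 0]]
    - [[-0.12, 0.0, 0], [0, 0, 0]]
    - [[-0.15, 0, 0], [0, 0, 0]]

```text
t: 16.15
tool_pos: [0.5817, -0.0284, 0.0363]
orientation: [-0.405, -3.115, 0.0]
force: [0.4, -0.4, 0.4]
opening: 0.0601
gripper_force: 0.5
```

jog_arm:
  rows:
    - [[-0.025, 0, 0], [0, 0, 0]]
    - [[-0.05, 0, 0], [0, 0, 0]]
    - [[-0.075, 0.0, 0], [0, 0, 0]]
    - [[-0.1, 0.0, 0], [0, 0, 0]]
    - [[-0.12, 0, 0], [0, 0, 0]]

```text
t: 16.65
tool_pos: [0.6049, -0.0346, 0.0363]
orientation: [0.405, 3.115, -0.0]
force: [-0.9, -0.1, 0.2]
opening: 0.0603
gripper_force: 0.2
```

```bash
python3 -c "
from h import *
go(611,-35.5,36.5,165)
S=imaging.read_camera('scene')
for b in blobs(S,'orange')[:3]: print(circ(S,b,.065))"
```

```text
t 16.65 pos [604.9 -34.6  36.3] open 60.3 F [-0.9 -0.1  0.2]
shift [-0.031  0.003 -0.001] turn [0.    0.    0.002]
(array([646.6, 177.8]), array([ 91.3, 101.1]))
(array([644.7, -45.8]), array([ 90. , 109.3]))
(array([ -204.2, -1884.1]), array([1120.7, 2249. ]))
```

Dish_b is tipped into the pocket mouth (outline 109 mm long), about 8 mm short. A few slow millimetres more.

jog_arm:
  rows:
    - [[-0.012, 0, 0], [0, 0, 0]]
    - [[-0.024, 0, 0], [0, 0, 0]]
    - [[-0.034, 0, 0], [0, 0, 0]]
    - [[-0.034, 0.0, 0], [0, 0, 0]]
    - [[-0.034, 0, 0], [0, 0, 0]]

```text
t: 17.2
tool_pos: [0.611, -0.0362, 0.0364]
orientation: [0.405, 3.115, 0.0]
force: [-0.7, 0.7, 0.2]
opening: 0.0599
gripper_force: 0.0
```

```bash
python3 -c "
from h import *
go(612,-36,36.5,165)
S=imaging.read_camera('scene')
for b in blobs(S,'orange')[:3]: print(circ(S,b,.065))"
```

```text
t 17.2 pos [611.  -36.2  36.4] open 59.9 F [-0.7  0.7  0.2]
shift [-0.005  0.002 -0.001] turn [0.    0.    0.002]
(array([646.4, 177.7]), array([ 90.8, 101.9]))
(array([656.5, -44.2]), array([90.3, 99.4]))
(array([ -157.8, -1852.7]), array([1152.2, 2135.3]))
```

jog_arm:
  rows:
    - [[0.06, 0, 0], [0, 0, 0]]
    - [[0.08, 0, -0.2], [0, 0, 0]]
    - [[0.08, 0, -0.4], [0, 0, 0]]
    - [[0.3, 0, -0.6], [0, 0, 0]]
    - [[0.5, 0, -0.8], [0, 0, 0]]

```text
t: 17.75
tool_pos: [0.5245, -0.0134, 0.1861]
orientation: [-0.406, -3.115, 0.0]
force: [-0.5, 0.6, 0.8]
opening: 0.0598
gripper_force: 0.0
```

jog_arm:
  rows:
    - [[0.2, 0.25, 0], [0, 0, 0]]
    - [[0.3, 0.5, 0], [0, 0, 0]]
    - [[0.3, 0.75, 0], [0, 0, 0]]
    - [[0.3, 1, 0], [0, 0, 0]]
    - [[0.3, 1, 0], [0, 0, 0]]

```text
t: 18.25
tool_pos: [0.5184, 0.1994, 0.1854]
orientation: [0.4, 3.115, 0.003]
force: [-0.7, -1.3, 0.9]
opening: 0.0599
gripper_force: 0.0
```

jog_arm:
  rows:
    - [[0.2, 0.25, 0], [0, 0, 0]]
    - [[0.3, 0.5, 0], [0, 0, 0]]
    - [[0.3, 0.75, 0], [0, 0, 0]]
    - [[0.3, 1, 0], [0, 0, 0]]
    - [[0.3, 1, 0], [0, 0, 0]]

```text
t: 18.75
tool_pos: [0.5111, 0.4076, 0.1842]
orientation: [-0.401, -3.115, -0.001]
force: [0.4, -1.3, -0.6]
opening: 0.0601
gripper_force: 0.0
```

```bash
python3 -c "
from h import *
T,S=look()
for c in(T,S):
  for b in blobs(c,'orange'): print(circ(c,b,.065))
cv2.imwrite('pics/z.png',np.vstack([cv2.resize(c['frame'][y:y+145,x:x+400],None,fx=2,fy=2) for c,x,y in((T,150,110),(S,130,150))])[:,:,::-1])"
```

```text
orange top [491.3 376.9] [55.5 58.5]
orange top [639.  174.8] [88.  89.4]
orange top [648.  -46.2] [87.8 89.2]
orange scene [475.8 373.3] [51.8 62.2]
orange scene [656.3 180.1] [89.9 99.9]
orange scene [665.  -39.4] [ 89.2 100. ]
orange scene [ -195.2 -1853.4] [1079.5 2240.9]
  tri [490.  374.1  85.8] 0.4
  tri [642.6 177.   59.2] 0.0
  tri [651.8 -46.4  59.6] 0.6
blue top [ 35.9 919.3] [110.4 146.9]
blue top [647.4  65. ] [88.7 89.2]
blue scene [649.9  66.2] [87.8 90.8]
blue scene [ -699.9 -1141.8] [236.3 512.5]
  tri [450.5 312.8 385.7] 852.1
  tri [591.2 -80.9 578.2] 273.5
(array([492.7, 380. ]), array([55.9, 59. ]))
(array([641.6, 176.3]), array([88.7, 90.1]))
(array([650.6, -46.5]), array([88.5, 89.9]))
(array([646.6, 177.9]), array([ 91. , 101.1]))
(array([463.9, 373.4]), array([52.4, 62.9]))
(array([655.4, -44.3]), array([ 90.3, 101.2]))
(array([ -215.3, -1880.3]), array([1092.6, 2268.1]))
```

View pics/z.png

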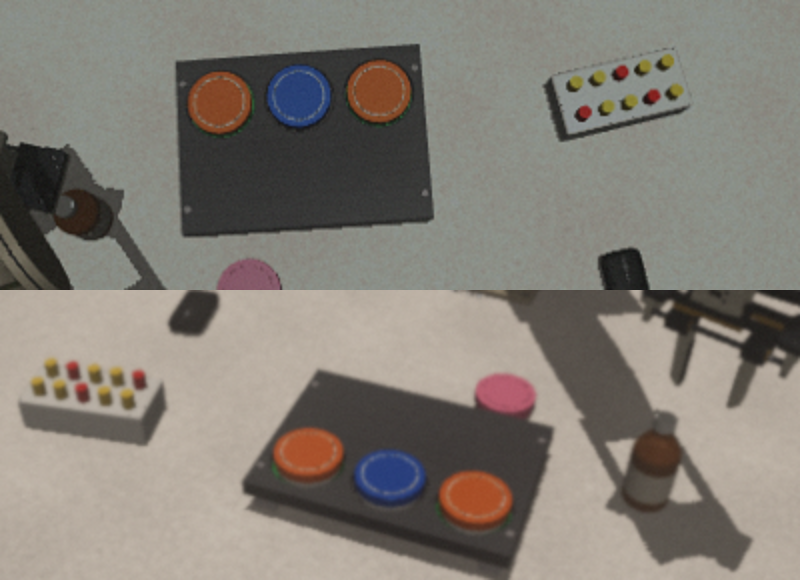

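Both orange dishes lie flat in the outer pockets, at (220,102) and (378,91) in the top view. The blue dish is still in the middle at (298,96), and the bottle and rack stand where they were. The gripper is touching nothing, so I hand in.

```bash
python3 -c "
from plant import robot
print(robot.close_job())"
```

```text
the job is handed in; nothing more can be done
None
```

Both orange dishes are seated flat in the two green pockets and the job is handed in at about 19 s of 48 s; no verdict came back, but the final pictures show the blue dish, bottle and rack unmoved (the mouse was only partly in view).

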